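# Hold the slide incubator's lid open at 50 degrees

### The job

On the slide incubator, slide the clear guard by its upright tab all the way to the left (robot's view) along its track, off the lid. Then lift the lid by its bar handle, never letting it drop, and hold it open at 50 degrees from shut so that the slides can be got at; finish while still holding it there, since it falls shut by itself. Leave everything else on the bench where it is.

Things in the scene. Friction and masses are not known exactly. Their poses are not given: they have to be found in the camera images.
- incubator: White slide incubator fixed to the bench, 385 (x) x 460 (y) x 110 mm. Origin: mid-width at bench height, x -185 (front) to 200 (back), y to its left, z up; yaw within 0.25 rad. Right half: chamber with the lid. Left half: closed deck, 85 high. In front (x -185 to -70) a low apron, top 40, with the guard's front track (top 47, x -182 to -168). Rear ledge (top 110, x 115 to 200) carries small things.
- guard (a joint): Travel of the clear guard, m: 0 = over the lid, 0.22 = end stop at the left (incubator's +y), over the deck. Starts at 0 to 0.05. Slides with about 2 N, stays where left. Clear plate 315 (x) x 210 (y) mm, top 120 mm above the bench, aluminium edge strips, with a clear upright panel in front (x -178 to -173 in the incubator's frame): it covers lid and handle from above and in front.
- guard_tab (a point): Grip point of the guard's grey upright tab, which is 50 (x) x 14 (y) mm and rises from 120 to 160 mm above the bench. The point is at x -60, y -110 + travel, z 145 mm in the incubator's frame. Pinch it across y from above.
- lid (a joint): Lid angle, rad: 0 = shut (level), 0.873 = 50 degrees, 1.31 = end stop. Opens upward about its far edge; falls shut from any angle. Grey, 0.4 to 0.9 kg, 165 (x) x 190 (y) x 8 mm, mid-plane 92 mm above the bench when shut.
- hinge_mid (a point): Fixed point on the lid's hinge line, at x = 100, y = -110, z = 92 mm in the incubator's frame. The hinge line runs along the incubator's y.
- bar_mid (a point): Middle of the lid's handle bar, on the bar's axis, 220 mm from the hinge line in the lid's plane. In the incubator's frame, at lid angle a: x = 100 - 220 cos a, y = -110, z = 92 + 220 sin a (mm); shut: x -120, z 92.
- lid_bar: The lid's handle: round black bar, 14 mm thick, along the incubator's y, between two arms 114 mm apart. Origin as bar_mid. Free: 43 mm between bar and lid edge, 41 mm in front of it (to the track, once the guard is away), 45 mm below it. Pinch it across x from above; it turns freely on its arms (a roller), so a gripper can keep its tilt as the lid swings.
- dropper: Bystander: amber dropper bottle, 32 mm diameter, 62 mm high, on the incubator's rear ledge. Origin under its centre.
- coverslips: Bystander: white coverslip box 40 x 60 x 22 mm on the rear ledge. Origin under its centre.
- cup_a: Bystander: specimen jar, 58 mm diameter, 68 mm high, on the bench left or right. Origin under its centre.
- cup_b: Bystander: like cup_a.
- tube_rack: Bystander: white tube rack, 70 x 150 mm, 104 mm high over the tube caps. Origin under its centre.
- slide_box: Bystander: flat cork-coloured slide box, 100 x 160 x 32 mm. Origin under its centre.
- wash_bottle: Bystander: white bottle, 64 mm diameter, 150 mm high. Origin under its centre.

How it is judged:
By the outcome, as a careful person would: the job done as asked, in the order asked, and still so for the second after the job is handed in, while the arm keeps its last pose, push and grip.
It also fails if it takes over 50 s, if anything falls off the work surface, if the arm or the gripper's body presses on something with over 40 N, if the wrist force passes 120 N, or if a joint passes its speed limit or range.

### The arm

A 6-joint arm with a two-finger parallel gripper is mounted at the origin on the work surface. World frame = base frame: x ahead of the robot, y to its left, z up, the work surface at z = 0. Lengths are in mm, angles in rad, forces in N, time in s.
With the tool pointing down it reaches from about 250 to 775 mm from the base axis. Payload 4 kg.
Tool frame: the origin (TCP) lies on the centre line of the jaws, within the pads' length; the fingertips stand 17 mm ahead of it and the grasp point (between the pads) lies 2 mm behind it (tip_extent is the distance from the TCP to the fingertips, in mm); z points along the fingers, x is the direction in which the jaws open and shut, and the axes are right-handed (so a half turn about z gives the same grasp; the last joint's range is limited). The gripper opens to 85 mm and grips with 20 to 120 N. Pads are 22 mm wide; open, the fingers measure 114 mm over their backs; the gripper's body (76 mm by 85 mm) begins 54 mm behind the grasp point. The pads swing forward as they close: fully open they stand 13 mm farther back than shut.
Start: joints at [-1.338, 0.087, 1.371, -0, 1.684, -0.103], TCP at [181.236, -519.297, 248.341] pointing down, gripper open.
Joint ranges: [-3.1, 3.1], [-0.76, 2.03], [0.27, 2.55], [-1.08, 4.22], [0.17, 2.65], [-2.57, 2.57]. Speed limits (rad/s): [2.79, 2.79, 3.14, 3.14, 3.14, 3.14].

### API

Orientations are given as a unit quaternion [x, y, z, w].
In Python, from cell import * gives the robot as it stands.
- The arm moves only by the shell command python3 -m inch 'ROWS' [FORCE]. ROWS is JSON, one flat list of numbers, 5 for each row, row after row: the shift along the tool's x, y, z in mm, then the turn about the tool's z in degrees, then the opening, from 0 (shut) to 1 (fully open). A call has exactly 10 rows; each row is the pose to reach, as a shift and turn from the pose commanded when the call began, along the tool's axes at that moment; what a row does not reach only later rows make up. A row lasts 1/12 s, in which the tool goes at most 41.7 mm and 7.16 degrees, less where a joint would pass 70% of its speed; a pose out of reach is approached as far as the arm can. A call with a gripper value outside its range is refused whole. The fingers move at their own pace and stop on an object; FORCE is the grip in N (left out, the last holds). Time passes only in rows, so rows that repeat a pose let the fingers close, or fill a call up. It gives the time, the measured TCP pose, the force and the opening at its end, in the units of the state.
- get_state(): the state, without advancing time (a new reading comes with each control period).
- snapshot(name): name is "scene" or "top" or "wrist"; returns a dict with "pixels" (480x640x3 uint8, red, green, blue), "camera_matrix" (3x3 intrinsics, pixels), "eye" and "rotation" of the camera in the world; the wrist camera has in their place "hand_eye" (4x4, takes a point from camera to tool coordinates, whose origin is the TCP and whose axes are the tool frame's). Camera axes: x right, y down, z forward; pixel columns grow to the right and rows downward; lengths in mm; the calibration is good to about 2 mm. A picture is of the moment at which its call begins: read the wrist's pose just before it. There is no depth.
- close_job(): hands the job in, once; it reports no verdict.
The state is a dict: "clock": time; "joint_pos": joint angles; "joint_vel": joint speeds; "tau": joint torques, N m; "eef_pos": TCP position; "ee_rot": TCP orientation; "contact_force": force on the tool from outside, world axes, zero at the start; "moment": the same for the moment, N m; "finger_gap": opening from 0.0 (shut) to 1.0 (fully open).
Only numpy, scipy, OpenCV 4.12 (cv2) and the standard library are available. Lean on these libraries where they do the work, as an engineer would, in place of code of your own. Each camera call takes 0.05 s, during which the arm holds its last target. There are 200 camera calls.

## Working session

There is one attempt and no reset: what is moved stays moved. The work goes in short steps, Python scripts to look and compute and a shell command to move; the robot and the scene stay as the last step left them, time stands still between calls to the robot, and variables do not carry over. Pictures are saved under pics/ and viewed, about 8 in all and at most 12, crops included, and the job is handed in when it is done.

```bash
mkdir -p pics; ls; python3 - <<'E'
from cell import *
import cv2
s=get_state();print(s)
for n in("scene","top"):
    d=snapshot(n);cv2.imwrite(f"pics/{n}0.png",d["pixels"][:,:,::-1]);print(n,d["camera_matrix"],d["eye"],d["rotation"])
E
```

```text
pics
{'clock': 0.0, 'joint_pos': array([-1.33813928e+00,  8.79660858e-02,  1.37227293e+00, -5.54798939e-06,
        1.68355488e+00, -1.03133900e-01]), 'joint_vel': array([-0.00018754, -0.00165385, -0.00112094,  0.0002309 ,  0.00150568,
       -0.00035061]), 'tau': array([-3.64978978e-04, -3.51870775e+01, -3.13273501e+01, -2.18795094e-04,
        1.10522719e-02,  9.64046251e-06]), 'eef_pos': array([ 181.10586462, -518.85018331,  247.12351967]), 'ee_rot': array([ 8.15326268e-01, -5.79000747e-01, -8.28813023e-04, -7.24190454e-04]), 'contact_force': array([ 0.07663512, -0.09700357, -0.2158703 ]), 'moment': array([-0.01847755,  0.04040795,  0.02717375]), 'finger_gap': 0.9975286016706875}
scene [[456.08736568   0.         318.28706096]
 [  0.         456.08736568 239.40232185]
 [  0.           0.           1.        ]] [1280.4284873  -459.90933826  757.27225942] [ 0.78157892  0.43067766 -0.21284656 -0.397929  ]
top [[503.14154104   0.         313.79834036]
 [  0.         503.14154104 238.19269391]
 [  0.           0.           1.        ]] [ 332.53300065   17.41460917 1638.66306237] [ 0.70935644 -0.70206204  0.05077523 -0.03666352]
```

View pics/top0.png

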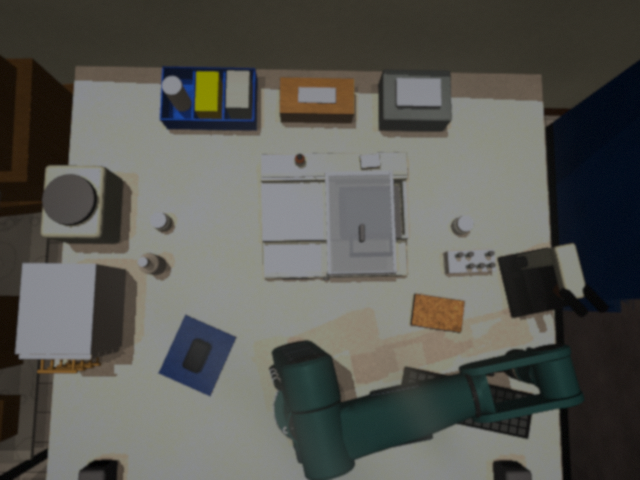

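View pics/scene0.png

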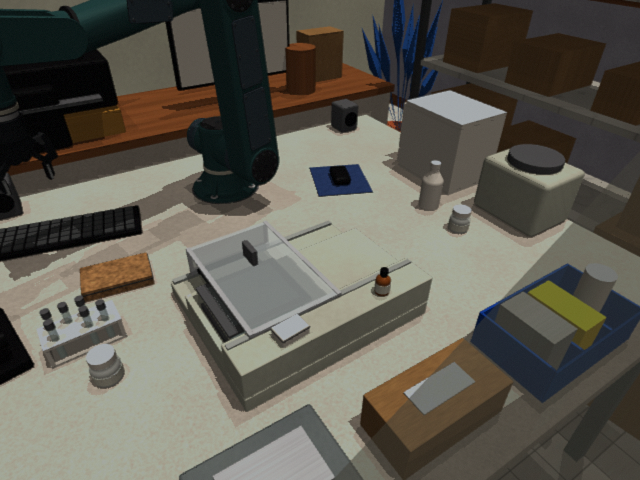

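Top view: the tab is at about (362,232). The incubator's rear corners are near (262,153) and (408,153), the front ones near (263,279) and (407,276). The guard's edge strips run x≈328–395. I'll cast rays through these.

```bash
cat > h.py <<'E'
from cell import *
import cv2, numpy as np
from scipy.spatial.transform import Rotation as R
def cam(name):
    s=get_state(); d=snapshot(name); K=np.array(d["camera_matrix"])
    if name=="wrist":
        H=np.array(d["hand_eye"]); Rt=R.from_quat(s["ee_rot"]).as_matrix()
        return d["pixels"],K,Rt@H[:3,3]+s["eef_pos"],Rt@H[:3,:3]
    return d["pixels"],K,np.array(d["eye"]),R.from_quat(d["rotation"]).as_matrix()
def ray(c,u,v,z):
    _,K,e,Rm=c; d=Rm@np.linalg.solve(K,[u,v,1]); return e+d*(z-e[2])/d[2]
def proj(c,p):
    _,K,e,Rm=c; q=K@(Rm.T@(np.array(p)-e)); return q[:2]/q[2]
E
python3 - <<'E'
from h import *
np.set_printoptions(precision=1,suppress=True)
c=cam("top");im=c[0]
g=im.mean(2);m=(g<75).astype(np.uint8);m[:, :350]=0;m[:,375:]=0;m[:215]=0;m[250:]=0
n,l,st,ce=cv2.connectedComponentsWithStats(m);print(st,ce)
i=1+st[1:,4].argmax();print("tab",ray(c,*ce[i],155))
for u,v,z in[(262,153,110),(408,153,110),(263,279,40),(407,276,40)]:print(ray(c,u,v,z))
cv2.imwrite("pics/topc.png",cv2.resize(im[140:290,250:420],None,fx=4.5,fy=4,interpolation=cv2.INTER_CUBIC)[:,:,::-1])
E
```

```text
[[     0      0    640    480 307166]
 [   359    227      5     15     34]] [[319.5 239.5]
 [359.9 234.7]]
tab [ 529.3 -148.8  155. ]
[788.9 151.8 110. ]
[ 795.9 -305.7  110. ]
[399.6 145.9  40. ]
[ 413.7 -311.6   40. ]
```

View pics/topc.png

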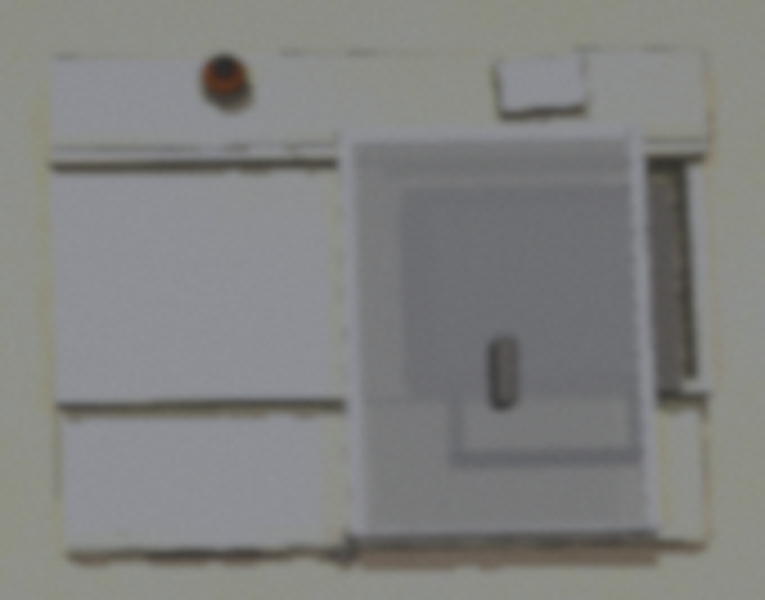

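Incubator origin comes out at about (592,-80) with yaw about 0.02, and guard travel about 40 mm. I'm moving over the tab now and turning so the jaws open along y.

```bash
python3 -m inch '[-15,-28,0,2,1, -40,-75,0,5,1, -63,-120,0,8,1, -86,-162,0,11,1, -108,-204,0,14,1, -130,-246,0,17,1, -152,-288,0,18,1, -174,-330,0,18,1, -190,-360,0,18,1, -190,-360,0,18,1]' 40
python3 - <<'E'
from h import *
np.set_printoptions(precision=3,suppress=True)
c=cam("wrist");s=get_state();print(s["eef_pos"],R.from_quat(s["ee_rot"]).as_matrix(),s["joint_pos"],c[2],c[3])
cv2.imwrite("pics/w1.png",c[0][:,:,::-1])
E
```

```text
clock: 0.98
eef_pos: [459.2, -219.6, 248.1]
ee_rot: [0.715, -0.699, -0.0, 0.0]
contact_force: [-0.4, -0.6, 0.1]
finger_gap: 1.003
[ 463.793 -213.429  247.857] [[ 0.03  -1.     0.004]
 [-1.    -0.03   0.006]
 [-0.006 -0.005 -1.   ]] [-0.547 -0.002  1.464  0.008  1.679  0.994] [ 533.234 -217.898  374.805] [[ 0.022 -0.957 -0.29 ]
 [-1.    -0.021 -0.007]
 [ 0.     0.29  -0.957]]
```

View pics/w1.png

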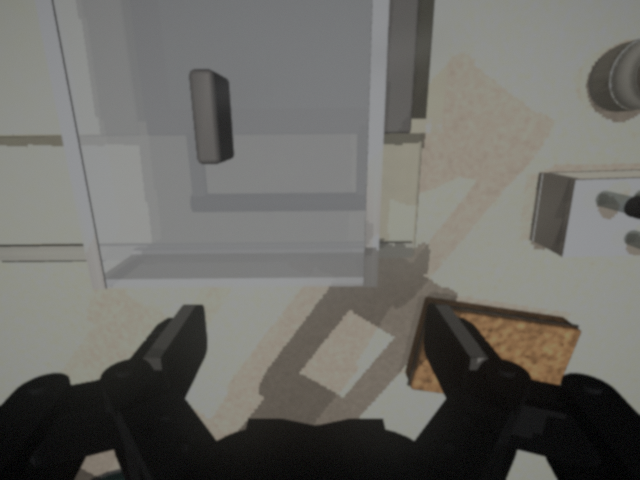

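Wrist view: the tab's top face is centred near (204,116). Its long edges run (190,72)→(198,162) and (213,72)→(219,162). The lid bar shows through the plate from (192,202) to (365,202).

```bash
python3 - <<'E'
from h import *
np.set_printoptions(precision=3,suppress=True)
c=cam("wrist");s=get_state();print(s["eef_pos"],s["ee_rot"],c[2])
t=ray(c,204,116,160);a=ray(c,202,72,160);b=ray(c,208,162,160);print(t,a,b)
print("bar",ray(c,192,202,92),ray(c,365,202,92))
print("plate",ray(c,97,285,120),ray(c,365,285,120),ray(c,375,247,47),ray(c,5,245,40))
d=t-s["eef_pos"];Rt=R.from_quat(s["ee_rot"]).as_matrix();print("tool",Rt.T@d)
E
```

```text
[ 461.287 -216.645  247.739] [ 0.718 -0.696 -0.001 -0.001] [ 537.24  -211.904  374.878]
[ 542.209 -149.477  160.   ] [ 564.435 -149.633  160.   ] [ 517.431 -150.388  160.   ]
bar [ 480.431 -117.      92.   ] [ 484.619 -250.195   92.   ]
plate [421.161 -51.623 120.   ] [ 427.704 -250.666  120.   ] [ 434.539 -268.387   47.   ] [423.066  80.464  40.   ]
tool [-64.448 -82.84   87.988]
```

```bash
python3 -m inch '[-20,-25,0,0,1, -45,-50,0,0,1, -69,-80,5,0,1, -69,-80,25,0,1, -69,-80,50,0,1, -69,-80,75,0,1, -69,-80,92,0,1, -69,-80,100,0,1, -69,-80,100,0,1, -69,-80,100,0,1]'
python3 - <<'E'
from h import *
c=cam("wrist");s=get_state();print(s["eef_pos"],s["ee_rot"],s["contact_force"])
cv2.imwrite("pics/w2.png",c[0][:,:,::-1])
E
```

```text
clock: 1.92
eef_pos: [536.7, -151.4, 148.5]
ee_rot: [0.714, -0.7, 0.0, 0.0]
contact_force: [-0.0, -0.5, -0.1]
finger_gap: 1.0
[ 537.30827213 -151.50027117  149.6583735 ] [ 7.14526105e-01 -6.99607925e-01  1.03939083e-03 -3.40446202e-04] [ 0.32172402  0.48650944 -0.44107041]
```

View pics/w2.png

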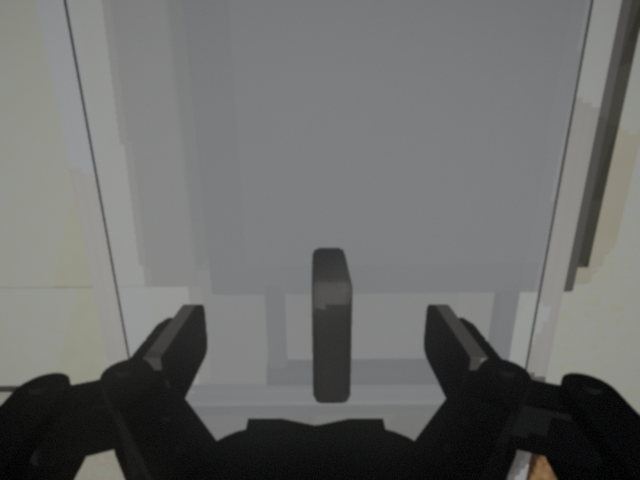

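The tab stands between the open jaws, nearly centred (jaw centre x≈318, tab ≈330). Closing.

```bash
python3 -m inch '[-1,0,2,0,0.6, -2,0,3,0,0.3, -2,0,3,0,0, -2,0,3,0,0, -2,0,3,0,0, -2,0,3,0,0, -2,0,3,0,0, -2,0,3,0,0, -2,0,3,0,0, -2,0,3,0,0]' 40
python3 - <<'E'
from h import *
c=cam("top");s=get_state();Rt=R.from_quat(s["ee_rot"]).as_matrix();print(s["eef_pos"],s["finger_gap"],Rt[:,0])
E
```

```text
clock: 2.8
eef_pos: [537.0, -149.2, 146.2]
ee_rot: [0.715, -0.699, 0.001, 0.0]
contact_force: [-1.8, -2.0, 5.3]
finger_gap: 0.156
[ 537.02576395 -149.12233264  146.19769991] 0.15862137598109513 [ 0.02183138 -0.99976111  0.00105517]
```

```bash
python3 -m inch '[-8,0,0,0,0, -24,0,0,0,0, -42,0,0,0,0, -60,0,0,0,0, -80,0,0,0,0, -100,0,0,0,0, -120,0,0,0,0, -140,0,0,0,0, -155,0,0,0,0, -165,0,0,0,0]'
python3 -m inch '[-3,0,0,0,0, -6,0,0,0,0, -9,0,0,0,0, -12,0,0,0,0, -15,0,0,0,0, -17,0,0,0,0, -19,0,0,0,0, -20,0,0,0,0, -20,0,0,0,0, -20,0,0,0,0]'
```

```text
clock: 3.68
eef_pos: [531.9, 17.5, 146.2]
ee_rot: [0.715, -0.699, -0.001, 0.001]
contact_force: [-5.8, -3.0, 8.7]
finger_gap: 0.16
clock: 4.52
eef_pos: [531.6, 28.7, 146.2]
ee_rot: [0.713, -0.701, 0.004, 0.006]
contact_force: [-6.5, -23.0, 7.6]
finger_gap: 0.158
```

The guard reached its stop: y stalled at 28.7 with 23 N of push, and travel was about 178 mm. Relaxing the push, then releasing and rising.

```bash
python3 -m inch '[2,0,0,0,0, 4,0,0,0,0, 4,0,0,0,1, 4,0,0,0,1, 4,0,0,0,1, 4,0,0,0,1, 4,0,0,0,1, 4,0,-10,0,1, 4,0,-30,0,1, 4,0,-65,0,1]'
python3 -m inch '[25,10,-15,-5,1, 55,20,-30,-11,1, 85,30,-35,-18,1, 115,40,-35,-25,1, 145,45,-35,-32,1, 175,50,-35,-39,1, 200,50,-35,-46,1, 210,50,-35,-53,1, 210,50,-35,-59,1, 210,50,-35,-64,1]'
python3 -m inch '[0,0,0,-4,1, 0,0,0,-10,1, 0,0,0,-16,1, 0,0,0,-22,1, 0,0,0,-26,1, 0,0,0,-26,1, 0,0,0,-26,1, 0,0,0,-26,1, 0,0,0,-26,1, 0,0,0,-26,1]'
python3 - <<'E'
from h import *
np.set_printoptions(precision=3,suppress=True)
c=cam("top");cv2.imwrite("pics/t3.png",c[0][:,:,::-1])
c=cam("wrist");s=get_state();print(s["eef_pos"],R.from_quat(s["ee_rot"]).as_matrix(),s["joint_pos"])
cv2.imwrite("pics/w3.png",c[0][:,:,::-1])
E
```

```text
clock: 5.35
eef_pos: [530.6, 32.6, 207.2]
ee_rot: [0.715, -0.699, -0.003, 0.003]
contact_force: [0.3, 0.5, 0.0]
finger_gap: 1.003
clock: 6.18
eef_pos: [487.4, -179.7, 246.0]
ee_rot: [0.977, -0.213, 0.0, -0.0]
contact_force: [-0.2, 0.6, -1.2]
finger_gap: 0.997
clock: 7.02
eef_pos: [487.4, -178.8, 245.4]
ee_rot: [1.0, 0.011, 0.0, 0.0]
contact_force: [0.7, -0.7, -0.4]
finger_gap: 1.001
[ 487.391 -178.848  245.34 ] [[ 1.     0.021 -0.   ]
 [ 0.021 -1.    -0.   ]
 [-0.     0.    -1.   ]] [-0.461  0.019  1.448 -0.     1.675 -0.482]
```

View pics/w3.png

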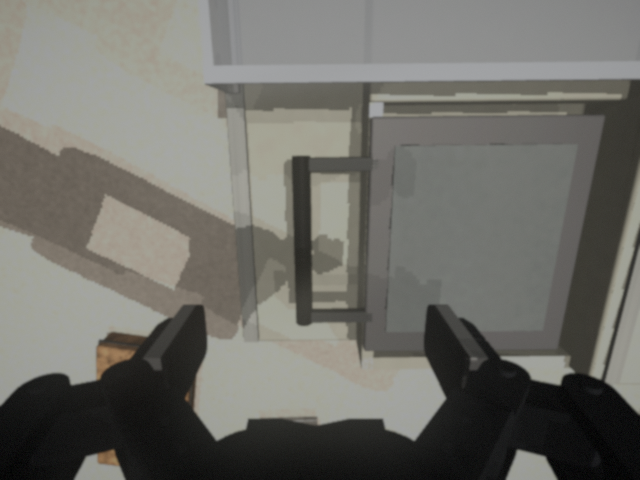

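View pics/t3.png

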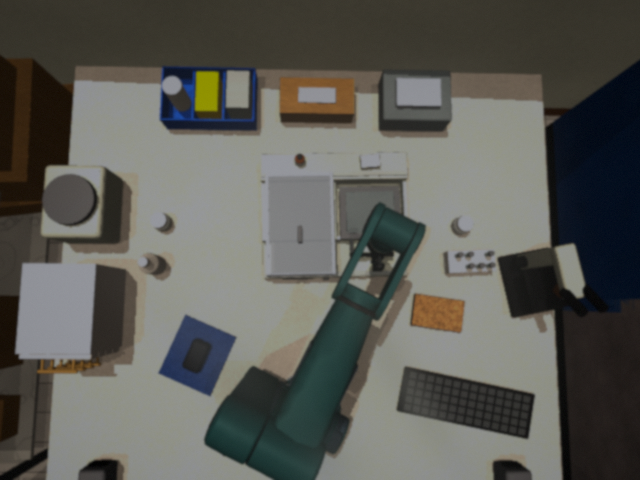

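The guard is fully left, over the deck, and the lid and bar are clear. In the wrist view the bar runs from (300,158) to (304,324), with lid edges at x≈370 and 603.

```bash
python3 - <<'E'
from h import *
np.set_printoptions(precision=2,suppress=True)
c=cam("wrist");s=get_state();Rt=R.from_quat(s["ee_rot"]).as_matrix()
g=c[0].mean(2)
for v in range(185,300,20):
    r=np.where(g[v,285:318]<45)[0]; print(v,r.min()+285 if len(r) else 0,r.max()+285 if len(r) else 0)
a,b=ray(c,301,158,96),ray(c,304,324,96);print(a,b,(a+b)/2,"yaw",np.arctan2(-(a-b)[0],(a-b)[1]))
p=Rt.T@((a+b)/2-s["eef_pos"]);print(s["eef_pos"],"tool",p)
print("guard edge",ray(c,215,75,118),ray(c,640,68,118))
print("lid edge",ray(c,370,115,96),ray(c,367,350,96),ray(c,603,115,96))
E
```

```text
185 0 0
205 0 0
225 0 0
245 296 309
265 296 309
285 0 0
[ 476.22 -126.68   96.  ] [ 480.11 -261.9    96.  ] [ 478.16 -194.29   96.  ] yaw 0.028764788112500137
[ 487.38 -178.85  245.31] tool [ -9.54  15.24 149.31]
guard edge [422.43 -74.99 118.  ] [688.43 -65.26 118.  ]
lid edge [524.42 -96.03  96.  ] [ 534.04 -285.61   96.  ] [688.27 -92.53  96.  ]
```

```bash
python3 -m inch '[-9,14,10,-0.4,0.5, -9,14,30,-0.4,0.5, -9,14,55,-0.4,0.5, -9,14,80,-0.4,0.5, -9,14,102,-0.4,0.5, -9,14,120,-0.4,0.5, -9,14,135,-0.4,0.5, -9,14,147,-0.4,0.5, -9,14,155,-0.4,0.5, -9,14,155,-0.4,0.5]'
python3 - <<'E'
from h import *
c=cam("wrist");s=get_state();print(s["eef_pos"],s["contact_force"],s["finger_gap"])
cv2.imwrite("pics/w4.png",c[0][:,:,::-1])
E
```

```text
clock: 8.0
eef_pos: [477.7, -192.5, 88.4]
ee_rot: [1.0, 0.014, -0.002, -0.001]
contact_force: [-0.3, -0.1, -1.2]
finger_gap: 0.502
[ 478.40150168 -192.9178785    89.73106906] [ 1.07165008  0.78535057 -0.29023802] 0.5008992349953019
```

View pics/w4.png

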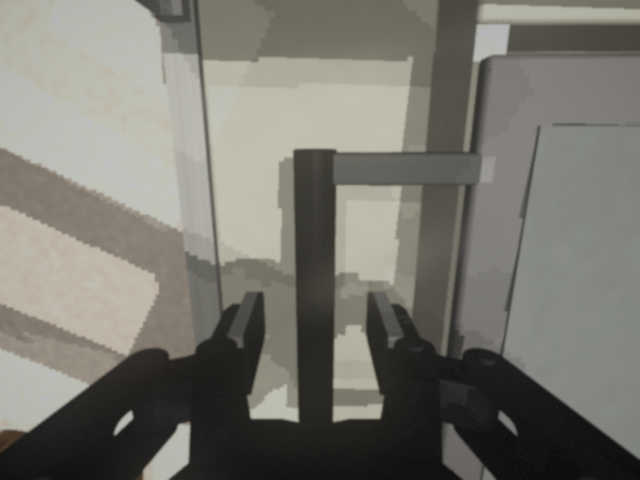

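The bar (x≈315) lies centred between the jaws (265 and 370). Closing with 80 N.

```bash
python3 -m inch '[0,0,0,0,0, 0,0,0,0,0, 0,0,0,0,0, 0,0,0,0,0, 0,0,0,0,0, 0,0,0,0,0, 0,0,0,0,0, 0,0,0,0,0, 0,0,0,0,0, 0,0,0,0,0]' 80
python3 - <<'E'
from h import *
np.set_printoptions(precision=3,suppress=True)
s=get_state();print(s["eef_pos"],s["finger_gap"],R.from_quat(s["ee_rot"]).as_matrix())
for k in range(0,51,5):
    a=np.radians(k);print(k,(220*(1-np.cos(a))).round(1),(220*np.sin(a)).round(1))
E
```

```text
clock: 8.88
eef_pos: [477.8, -193.6, 91.7]
ee_rot: [1.0, 0.014, -0.001, 0.001]
contact_force: [-4.0, 0.7, 3.6]
finger_gap: 0.134
[ 477.763 -193.559   91.727] 0.13412427047872527 [[ 1.     0.029 -0.002]
 [ 0.029 -1.    -0.001]
 [-0.002  0.001 -1.   ]]
0 0.0 0.0
5 0.8 19.2
10 3.3 38.2
15 7.5 56.9
20 13.3 75.2
25 20.6 93.0
30 29.5 110.0
35 39.8 126.2
40 51.5 141.4
45 64.4 155.6
50 78.6 168.5
```

```bash
python3 -m inch '[0,0,-5,0,0, 0.2,0,-10,0,0, 0.8,0,-19,0,0, 1.9,0,-28.7,0,0, 3.3,0,-38.2,0,0, 5.2,0,-47.6,0,0, 7.5,0,-56.9,0,0, 10.2,0,-66.2,0,0, 12,0,-71.5,0,0, 13.3,0,-75.2,0,0]' 80
python3 - <<'E'
from h import *
c=cam("scene");s=get_state();print(s["eef_pos"],s["contact_force"],s["finger_gap"])
cv2.imwrite("pics/s5.png",c[0][:,:,::-1])
E
```

```text
clock: 9.72
eef_pos: [491.1, -193.1, 167.3]
ee_rot: [1.0, 0.014, -0.001, 0.001]
contact_force: [-6.7, -2.4, -1.9]
finger_gap: 0.132
[ 491.36264034 -193.10079977  167.93152803] [-7.91334175 -2.56129227  0.24132264] 0.13622252495665677
```

View pics/s5.png

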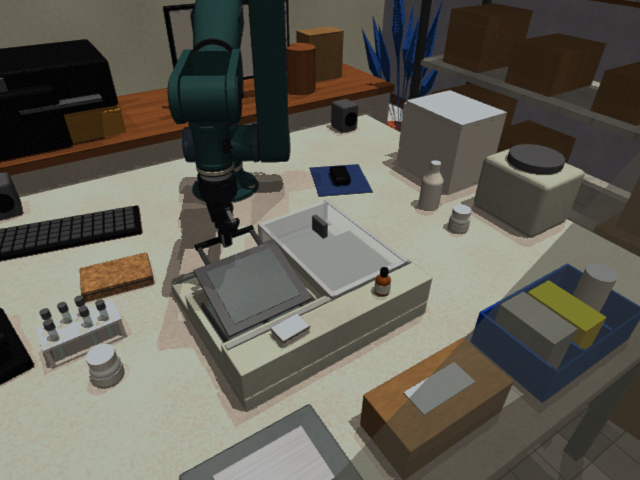

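The lid is up at about 20° with the bar held in the jaws (215,240). Continuing along the arc to 50°.

```bash
python3 -m inch '[2,0,-5,0,0, 6,0,-14,0,0, 11.5,0,-26.5,0,0, 18,0,-38,0,0, 26.5,0,-51,0,0, 35.5,0,-63,0,0, 44.5,0,-73.5,0,0, 54,0,-83,0,0, 61,0,-89.5,0,0, 65.3,0,-93.3,0,0]' 80
python3 -m inch '[0,0,0,0,0, 0,0,0,0,0, 0,0,0,0,0, 0,0,0,0,0, 0,0,0,0,0, 0,0,0,0,0, 0,0,0,0,0, 0,0,0,0,0, 0,0,0,0,0, 0,0,0,0,0]'
python3 - <<'E'
from h import *
c=cam("scene");s=get_state();p=s["eef_pos"];print(p,s["contact_force"],s["finger_gap"],s["joint_vel"].round(3))
cv2.imwrite("pics/s6.png",c[0][:,:,::-1])
dx=p[0]-477.8;dz=p[2]-91.7+0
print("angle",np.degrees(np.arctan2(dz,220-dx)),"radius",np.hypot(dz,220-dx))
E
```

```text
clock: 10.6
eef_pos: [558.2, -191.0, 262.0]
ee_rot: [1.0, 0.014, 0.002, 0.001]
contact_force: [-3.6, -1.7, 1.5]
finger_gap: 0.13
clock: 11.43
eef_pos: [556.0, -191.1, 260.1]
ee_rot: [1.0, 0.014, -0.001, 0.0]
contact_force: [-5.3, -1.9, 4.8]
finger_gap: 0.138
[ 556.04826455 -191.09201377  260.06033201] [-5.14194856 -1.68680432  4.18186566] 0.13292223656532448 [-0.002  0.001  0.     0.001 -0.001 -0.   ]
angle 49.904147621615195 radius 220.08806395471225
```

View pics/s6.png

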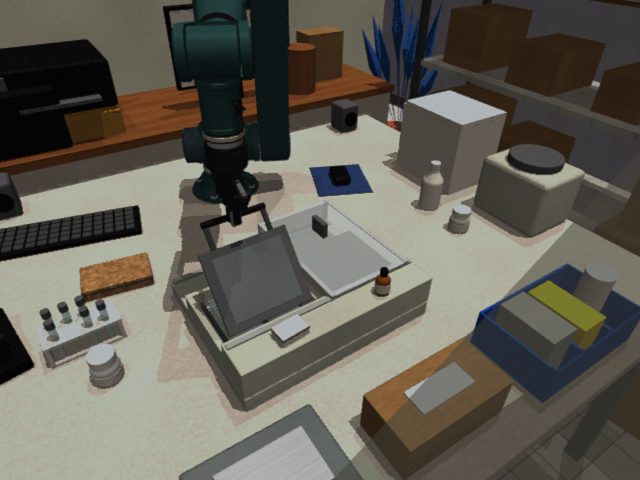

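The lid is held open at 49.9°, and the guard is still at its left stop with the tab at (320,226), unchanged. The bystanders in view haven't moved. Handing in.

```bash
python3 -c "
from cell import *
print(close_job())"
```

```text
the job is handed in; nothing more can be done
None
```

The guard is slid fully left, and the lid is held open at about 50°; I handed the job in with the gripper still on the bar at about 11.5 s on the robot's clock.

- **Guard:** I pinched the tab and slid it about 178 mm until it stalled on the end stop with 23 N of push. It was still there in the last picture.
- **Lid:** I gripped the bar with 80 N and raised it along the hinge arc. From the arm's position the angle came out at 49.9° on a radius of 220.1 mm, matching the lid's 220 mm. The arm was still, with contact force under 7 N.
- **Bystanders:** by eye, everything in the last picture stood where it began; I did not measure their positions again.
- **Disagreements:**
    - The first overhead and wrist estimates of the tab's x differed by about 13 mm, because the wrist reading was taken while the arm was still settling. A closer look settled it before the grip.
    - With the bar gripped, the opening read about 11 mm on a 14 mm bar. I put that down to pad squeeze, and the grip did not slip.

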